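# Hang the bottle opener back in the bar cubby

### The job

Hang the bottle opener by its ring on the brass hook inside the low wooden cubby, and leave it hanging freely, ring up, once it has stopped swinging. The cubby's front rail and roof leave too little room to bring it in level or upright, so it must go in at a slant, ring end up, and where the hook sits on its rail has to be felt or seen. Leave the jigger and the dropper bottle on top of the cubby, the matchbox and the lemon where they are.

Things in the scene. Friction and masses are not known exactly. Their poses are not given: they have to be found in the camera images.
- opener: Loose bottle opener, about 0.1 kg, 200 mm long, lying flat on the worktop at the start. Origin: centre of the handle's underside; x runs along it to the hanging ring, z up as it lies. Pale wooden handle 100 long (x -50..50), 26 wide, 16 thick, flat sides. Steel hanging ring at +x; steel crown-opener loop at -x, reaching to x = -95, 39 wide.
- opener_ring (a point): Centre of the opener's hanging ring, 85 mm along +x from the opener's origin, at half the handle's thickness. The ring lies in the opener's flat plane (its axis is the opener's z): round wire 5 mm thick, hole 30 mm, outside 40 mm. Hung on the hook and let go, the opener swings and comes to rest within about 4 s.
- cubby: Fixed open-fronted wooden box on the worktop, 130 deep (x), 236 wide (y), 286 high; walls 12. Origin: centre of its underside; z up, its open front faces its own -x. Inside 212 wide; floor's top at z = 16, back panel's face at x = 55, roof's underside at z = 272, so 32 mm above the hook's tip. Two corks stand on the floor inside by the side walls.
- cubby_lip (a point): Middle of the lower front edge of the wooden front rail that closes the top of the cubby's opening: x = -65, z = 232 in the cubby's frame. The rail is 12 thick (x) and reaches up to the roof, which juts out 6 mm further in front.
- cubby_rail (a point): Middle of the 7 mm brass rail inside the cubby, along its y, at x = 47, z = 222 in its frame. It carries one hook of 6 mm wire: a level shank at the rail's height runs forward to x = 15 and turns up there, tip's top at z = 240. The hook sits at an unknown y from -40 to +40 mm (not reported: feel or look). It slides along the rail against about 4 N of friction, stops at both ends.
- jigger: Brass hourglass jigger, 44 wide, 97 high, standing loose on the cubby's top. Origin: centre of its foot. Leave alone.
- bitters: Small brown dropper bottle, 34 wide, 102 high, standing loose on the cubby's top. Origin: centre of its foot. Leave alone.
- match_box: Red matchbox 36 x 54 x 16, loose on the worktop. Origin: centre of its underside. Leave alone.
- lemon: Lemon 58 x 80 x 56, loose on the worktop. Origin: under its centre, on the worktop. Leave alone.
Mind the look-alikes: they are no part of the job. There is more than one size of the opener; the one meant has the size given above.

How it is judged:
On the way:
1. the ring end of the opener is inside the cubby, above the level of the hook's shank (x of opener_ring in the frame of cubby between -0.03 and 0.055 m and z of opener_ring in the frame of cubby between 0.215 and 0.272 m and y of opener_ring in the frame of cubby between -0.095 and 0.095 m), for 0.1 s.
At the end, for the whole second after the job is handed in: The opener hangs from the cubby's hook: in the cubby's frame the ring's centre is 202 to 222 mm up, at x = 5 to 55 mm and y within 60 mm; its length is within 0.2 rad of vertical, ring up; it bears on the cubby (over 0.3 N) and no longer swings (under 50 mm/s and 0.5 rad/s) (z of opener_ring in the frame of cubby between 0.202 and 0.222 m and x of opener_ring in the frame of cubby between 0.005 and 0.055 m and angle between opener's own x axis and vertical below 0.2 rad and contact force between opener and cubby above 0.3 N and y of opener_ring in the frame of cubby between -0.06 and 0.06 m and linear speed of opener below 0.05 m/s and angular speed of opener below 0.5 rad/s); the robot touches nothing.
It fails at once if the jigger is moved by more than 15 mm (distance of jigger from where it was at the start of the episode above 0.015 m).
It fails at once if the dropper bottle is moved by more than 15 mm (distance of bitters from where it was at the start of the episode above 0.015 m).
It fails at once if the matchbox is moved by more than 15 mm (distance of match_box from where it was at the start of the episode above 0.015 m).
It fails at once if the lemon is moved by more than 25 mm (distance of lemon from where it was at the start of the episode above 0.025 m).
It also fails if it takes over 69 s, if anything falls off the work surface, if the arm or the gripper's body presses on something with over 40 N, if the wrist force passes 120 N, or if a joint passes its speed limit or range.

### The arm

A 7-joint arm with a two-finger parallel gripper is mounted at the origin on a cart in front of the work surface, level with it; the furniture and walls round the work are solid. World frame = base frame: x ahead of the robot, y to its left, z up, the work surface at z = 0. Lengths are in m, angles in rad, forces in N, time in s.
With the tool pointing down it reaches from about 0.35 to 0.9 m from the base axis. Payload 7.2 kg.
Tool frame: the origin (TCP) lies on the front face of the gripper's body, between the roots of the fingers; the fingertips stand 80 mm ahead of it and the grasp point (between the pads) lies 61 mm ahead of it (arm.nose_length is the distance from the TCP to the fingertips, in m); z points along the fingers, y is the line along which they close (so a half turn about z gives the same grasp; the last joint's range is limited). The gripper opens to 88 mm and grips with 3 to 60 N. Pads are 20 mm wide; open, the fingers measure 115 mm over their backs; the gripper's body (75 mm by 178 mm) begins 61 mm behind the grasp point.
Start: joints at [1.192, 0.411, -0.013, 1.596, 0.006, 1.134, -0.082], TCP at [0.191, -0.595, 0.303] pointing down, gripper open.
Joint ranges: [-2.95, 2.95], [-0.29, 1.99], [-1.47, 1.44], [0.14, 2.54], [-1.03, 4.17], [0.13, 1.85], [-2.86, 2.86]. Speed limits (rad/s): [2.39, 2.39, 3.01, 3.01, 3.14, 3.14, 3.14].

### API

Orientations are given as a unit quaternion [w, x, y, z].
In Python, from rig import arm, vision gives the robot as it stands.
- The arm moves only by the tool arm_command, never from a script. Its argument "increments" is a list of rows, each an object with "travel": the shift along the world's x, y, z as a fraction of full scale, a list of three; "rotation": the turn, a rotation vector about the world's x, y, z as a fraction of full scale, a list of three; "fingers": the opening, from 0 (shut) to 1 (fully open). In form: [{"travel": [x, y, z], "rotation": [ax, ay, az], "fingers": fingers}, ...]. A call has 1 to 8 rows; each row is the pose to reach, as a shift and turn from the pose commanded when the call began, turning the shorter way round; what a row does not reach only later rows make up. Full scale, the value 1, is 0.25 m for a shift and pi rad for a turn. A row lasts 1/8 s, in which the tool goes at most 62.5 mm and 10.7 degrees, less where a joint would pass 70% of its speed; a pose out of reach is approached as far as the arm can. A call with a number of a shift or a turn outside -1 to 1 is refused whole. A call with a gripper value outside its range is refused whole. The fingers move at their own pace and stop on an object; the grip force is fixed at half the most. Time passes only in rows, so rows that repeat a pose let the fingers close. It gives the time, the measured TCP pose, the force, the opening and the grip force at its end, in the units of the state.
- arm.read_state(): the state, without advancing time (a new reading comes with each control period).
- vision.get_image(name): name is "scene" or "top" or "wrist"; returns the picture (480x640x3 uint8, red, green, blue); there is no depth.
- vision.get_calibration(name): a dict with "fx", "fy", "cx", "cy" (pixels), "pose" (4x4, takes a point from camera to world coordinates); the wrist camera has in their place "tool_from_camera" (4x4, takes a point from camera to tool coordinates, whose origin is the TCP and whose axes are the flange's). Camera axes: x right, y down, z forward; pixel columns grow to the right and rows downward; lengths in m; the calibration is good to about 2 mm. A picture is of the moment at which its call begins: read the wrist's pose just before it. get_calibration takes no time and is no camera call.
- arm.job_done(): hands the job in; it is judged then, once.
The state is a dict: "t": time; "qpos": joint angles; "qd": joint speeds; "joint_efforts": joint torques, N m; "tool_pos": TCP position; "ee_rot": TCP orientation; "ft_force": force on the tool from outside, world axes, zero at the start; "torque": the same for the moment, N m; "grip_width": finger opening in m; "finger_force": force on a finger pad.
Only numpy, scipy, OpenCV 4.12 (cv2) and the standard library are available. Lean on these libraries where they do the work, as an engineer would, in place of code of your own. Each camera call takes 0.05 s, during which the arm holds its last target. There are 200 camera calls.

## Working session

There is one attempt and no reset: what is moved stays moved. The work goes in short steps, Python scripts to look and compute and a tool call to move; the robot and the scene stay as the last step left them, time stands still between calls to the robot, and variables do not carry over. Pictures are saved under pics/ and viewed, at most 10 in all, crops included, and the job is handed in when it is done.

Besides the shell and the picture viewer there is one more tool, called after "Request:" in YAML: its name, and indented under it one key for each argument. arm_command: Moves the arm, as the interface text tells. Its arguments: {"type":"object","properties":{"increments":{"type":"array","items":{"type":"object","properties":{"travel":{"type":"array","items":{"type":"number","minimum":-1,"maximum":1}},"rotation":{"type":"array","items":{"type":"number","minimum":-1,"maximum":1}},"fingers":{"type":"number"}}}}},"required":["increments"]}

```bash
mkdir -p pics; ls; python3 - <<'E'
from rig import arm, vision
import cv2, numpy as np
s=arm.read_state(); print(s['t'],s['tool_pos'],s['ee_rot'],s['grip_width'])
for n in ("scene","top","wrist"):
    im=vision.get_image(n); cv2.imwrite(f'pics/{n}0.png',im[:,:,::-1])
    c=vision.get_calibration(n); print(n,{k:(np.round(v,4).tolist()) for k,v in c.items()})
E
```

```text
pics
0.0 [ 0.19097978 -0.59471232  0.3018163 ] [-7.72943560e-04  9.87950214e-01  1.54769978e-01 -1.78495472e-04] 0.08802147416302905
scene {'fx': 472.3349, 'fy': 472.3349, 'cx': 317.8712, 'cy': 244.6646, 'pose': [[0.8792, -0.3371, 0.3367, 0.2261], [-0.4763, -0.6014, 0.6414, -0.5835], [-0.0137, -0.7243, -0.6893, 0.8536], [0.0, 0.0, 0.0, 1.0]]}
top {'fx': 531.9995, 'fy': 531.9995, 'cx': 314.2994, 'cy': 244.6337, 'pose': [[0.0501, -0.9372, 0.345, 0.141], [-0.9987, -0.0504, 0.0083, 0.0187], [0.0096, -0.345, -0.9386, 1.2492], [0.0, 0.0, 0.0, 1.0]]}
wrist {'fx': 343.5424, 'fy': 343.5424, 'cx': 318.8452, 'cy': 238.1691, 'tool_from_camera': [[0.0002, -0.9565, -0.2918, 0.0793], [1.0, 0.0003, -0.0004, -0.0004], [0.0005, -0.2918, 0.9565, -0.0829], [0.0, 0.0, 0.0, 1.0]]}
```

View pics/scene0.png

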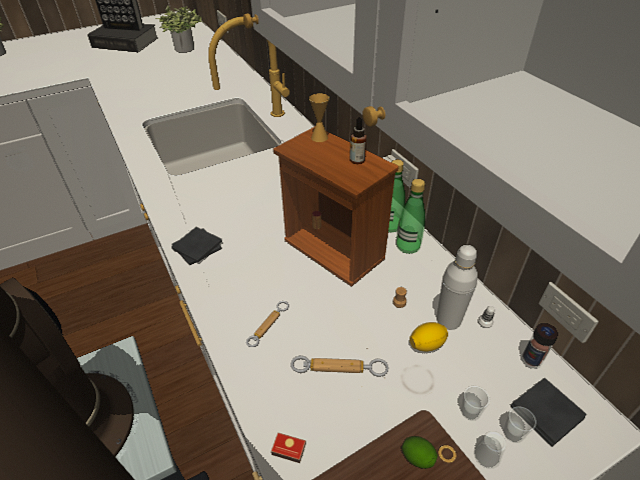

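View pics/top0.png

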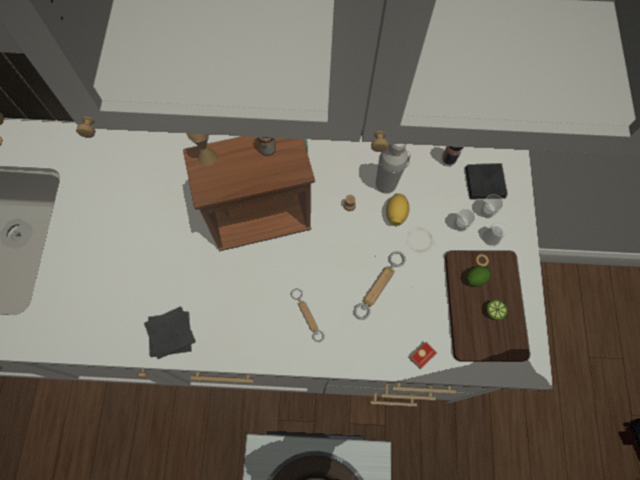

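The scene view shows the big opener at (340,366), the small one at (268,325), and the cubby at (335,215) with its open front facing lower left. The top view shows the big opener at (379,286), the cubby roof at (250,168) and the matchbox at (423,355). Next I'll measure these.

```bash
cat > h.py <<'E'
import numpy as np, cv2
from rig import arm, vision
from scipy.spatial.transform import Rotation as R
def cal(n):
    c=vision.get_calibration(n); 
    return c
def wpose(s):
    q=s['ee_rot']; T=np.eye(4); T[:3,:3]=R.from_quat([q[1],q[2],q[3],q[0]]).as_matrix(); T[:3,3]=s['tool_pos']; return T
def ray(n,uv,T=None):
    c=cal(n); P=c['pose'] if n!='wrist' else T@c['tool_from_camera']; P=np.array(P)
    d=P[:3,:3]@np.array([(uv[0]-c['cx'])/c['fx'],(uv[1]-c['cy'])/c['fy'],1]); return P[:3,3],d/np.linalg.norm(d)
def onz(n,uv,z,T=None):
    o,d=ray(n,uv,T); return o+d*(z-o[2])/d[2]
def tri(rs):
    A=sum(np.eye(3)-np.outer(d,d) for o,d in rs); b=sum((np.eye(3)-np.outer(d,d))@o for o,d in rs); return np.linalg.solve(A,b)
def proj(n,p,T=None):
    c=cal(n); P=c['pose'] if n!='wrist' else T@c['tool_from_camera']
    q=np.linalg.inv(P)@np.append(p,1); return c['fx']*q[0]/q[2]+c['cx'],c['fy']*q[1]/q[2]+c['cy']
E
python3 - <<'E'
from h import *
np.set_printoptions(precision=4,suppress=True)
for n,box in(('scene',(240,290,400,390)),('top',(280,240,420,350))):
    im=cv2.imread(f'pics/{n}0.png'); hsv=cv2.cvtColor(im,cv2.COLOR_BGR2HSV)
    m=cv2.inRange(hsv,(5,70,80),(25,200,255)); k=np.zeros_like(m); k[box[1]:box[3],box[0]:box[2]]=255; m&=k
    for c in cv2.findContours(m,0,2)[0]:
        if cv2.contourArea(c)>80:
            r=cv2.minAreaRect(c); b=cv2.boxPoints(r); w=np.array([onz(n,p,.012) for p in b])
            print(n,r,'ctr',onz(n,r[0],.012),'sides',np.linalg.norm(w[1]-w[0]),np.linalg.norm(w[2]-w[1]))
s=cv2.imread('pics/scene0.png'); t=cv2.imread('pics/top0.png')
a=cv2.resize(s[340:395,280:400],(480,220),interpolation=2); b=cv2.resize(t[240:330,340:420],(320,360),interpolation=2)
d=cv2.resize(s[125:290,265:405],None,fx=3,fy=3,interpolation=2); 
c=np.zeros((600,800,3),np.uint8); c[:495,:420]=d; c[:220,420:800]=a[:,:380] if 0 else cv2.resize(a,(380,220)); c[225:585,430:750]=b
cv2.imwrite('pics/m1.png',c)
E
```

```text
scene ((336.1455383300781, 365.00604248046875), (52.2463264465332, 13.155251502990723), 2.385944128036499) ctr [ 0.5003 -0.1313  0.012 ] sides 0.030798552258158994 0.10758745100953115
scene ((266.494140625, 323.9235534667969), (8.026427268981934, 33.0818977355957), 40.601295471191406) ctr [0.418  0.0325 0.012 ] sides 0.08032991609557853 0.021017734961358503
top ((307.70001220703125, 315.9000244140625), (31.752164840698242, 6.708203315734863), 63.43495178222656) ctr [0.416  0.0362 0.012 ] sides 0.01602273402043356 0.07605037988530537
top ((378.2307434082031, 285.65380859375), (9.984603881835938, 42.98926544189453), 33.690067291259766) ctr [ 0.4988 -0.1296  0.012 ] sides 0.10875488093426734 0.02417630608126112
```

View pics/m1.png

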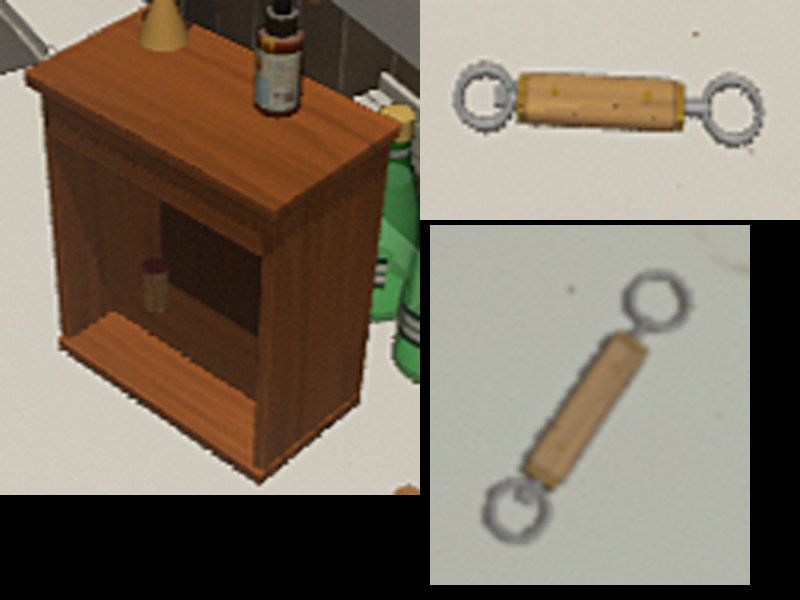

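The ring end with the plain neck is at the right in the scene view and upper right in the top view. The tooth marks the crown loop at the other end. The hook isn't visible from these two cameras. Next I'll get the cubby pose and opener axis from two views.

```bash
python3 - <<'E'
from h import *
np.set_printoptions(precision=4,suppress=True)
S={'roofFL':(274.5,150),'roofFR':(356.7,196),'roofBR':(397.5,168.3)}
T={'roofFL':(195,203),'roofFR':(314,180),'roofBR':(306,138),'roofBL':(185,150)}
for k in S: print(k,tri([ray('scene',S[k]),ray('top',T[k])]))
for k in S: print('s',k,onz('scene',S[k],.286))
for k in T: print('t',k,onz('top',T[k],.286))
for k,p in {'botFL':(285.7,240),'botFR':(352.3,285.7),'botBR':(385,258.5)}.items(): print(k,onz('scene',p,0))
# rings: steel blobs via hole centres, estimated from crop
r=[((420+733*0,0))]
ring_s=(280+(733-420)/380*120,340+110/220*55); crown_s=(280+(486-420)/380*120,340+97/220*55)
ring_t=(340+(656-430)/4,240+(301-225)/4); crown_t=(340+(516-430)/4,240+(510-225)/4)
for a,b in((ring_s,ring_t),(crown_s,crown_t)):
    print(tri([ray('scene',a),ray('top',b)]),onz('scene',a,.008),onz('top',b,.008))
E
```

```text
roofFL [0.5707 0.2694 0.2796]
roofFR [0.638  0.0348 0.2802]
roofBR [0.7372 0.0536 0.2947]
s roofFL [0.5644 0.259  0.286 ]
s roofFR [0.6351 0.0288 0.286 ]
s roofBR [0.759 0.067 0.286]
t roofFL [0.5702 0.2677 0.286 ]
t roofFR [0.634  0.0348 0.286 ]
t roofBR [0.7304 0.0564 0.286 ]
t roofBL [0.6881 0.3034 0.286 ]
botFL [0.5771 0.2684 0.    ]
botFR [ 0.6471  0.0449 -0.    ]
botBR [0.7674 0.0828 0.    ]
[ 0.5735 -0.1752  0.0057] [ 0.5747 -0.1762  0.008 ] [ 0.5705 -0.1745  0.008 ]
[ 0.4376 -0.0912  0.0053] [ 0.4391 -0.0926  0.008 ] [ 0.4348 -0.0909  0.008 ]
```

Request:
arm_command:
  increments:
    - {"travel": [0.5, 1, 0], "rotation": [0, 0, 0], "fingers": 0.3}
    - {"travel": [0.5, 1, 0], "rotation": [0, 0, 0], "fingers": 0.3}
    - {"travel": [0.5, 1, 0], "rotation": [0, 0, 0], "fingers": 0.3}
    - {"travel": [0.5, 1, 0], "rotation": [0, 0, 0], "fingers": 0.3}
    - {"travel": [0.5, 1, 0], "rotation": [0, 0, 0], "fingers": 0.3}
    - {"travel": [0.5, 1, 0], "rotation": [0, 0, 0], "fingers": 0.3}

```text
t: 0.9
tool_pos: [0.3172, -0.3431, 0.3028]
ee_rot: [-0.0, 0.988, 0.157, 0.0]
ft_force: [-0.1, -0.2, 0.3]
grip_width: 0.0312
finger_force: 0.0
```

Request:
arm_command:
  increments:
    - {"travel": [0.3, 1, 0], "rotation": [0, 0, 0], "fingers": 0.3}
    - {"travel": [0.3, 1, 0], "rotation": [0, 0, 0], "fingers": 0.3}
    - {"travel": [0.3, 1, 0], "rotation": [0, 0, 0], "fingers": 0.3}
    - {"travel": [0.3, 1, 0], "rotation": [0, 0, 0], "fingers": 0.3}
    - {"travel": [0.3, 1, 0], "rotation": [0, 0, 0], "fingers": 0.3}
    - {"travel": [0.3, 1, 0], "rotation": [0, 0, 0], "fingers": 0.3}

```text
t: 1.65
tool_pos: [0.3912, -0.0959, 0.3026]
ee_rot: [0.0, 0.988, 0.155, -0.0]
ft_force: [0.3, -0.9, -0.7]
grip_width: 0.0263
finger_force: 0.0
```

Request:
arm_command:
  increments:
    - {"travel": [0, 0.8, 0], "rotation": [0.138, -0.451, 0], "fingers": 0.3}
    - {"travel": [0, 0.8, 0], "rotation": [0.138, -0.451, 0], "fingers": 0.3}
    - {"travel": [0, 0.8, 0], "rotation": [0.138, -0.451, 0], "fingers": 0.3}
    - {"travel": [0, 0.8, 0], "rotation": [0.138, -0.451, 0], "fingers": 0.3}
    - {"travel": [0, 0.8, 0], "rotation": [0.138, -0.451, 0], "fingers": 0.3}
    - {"travel": [0, 0.8, 0], "rotation": [0.138, -0.451, 0], "fingers": 0.3}
    - {"travel": [0, 0.8, 0], "rotation": [0.138, -0.451, 0], "fingers": 0.3}
    - {"travel": [0, 0.8, 0], "rotation": [0.138, -0.451, 0], "fingers": 0.3}

```text
t: 2.65
tool_pos: [0.3886, 0.0897, 0.3218]
ee_rot: [-0.074, 0.903, 0.158, 0.393]
ft_force: [-0.0, 0.1, -0.7]
grip_width: 0.0262
finger_force: 0.0
```

```bash
cat >> h.py <<'E'
np.set_printoptions(precision=4,suppress=True)
YAW=np.radians(17.0); O=np.array([.671,.171,0.])
def Rc(y=None): return R.from_euler('z',YAW if y is None else y).as_matrix()
def tool(tilt,yaw=None):  # tool z from down toward cubby +x by tilt deg; columns x,y,z
    a=np.radians(tilt); x=np.array([np.cos(a),0,np.sin(a)]); z=np.array([np.sin(a),0,-np.cos(a)])
    return Rc(yaw)@np.c_[x,np.cross(z,x),z]
def goto(p,Rt):
    s=arm.read_state(); T=wpose(s)
    print('t',round(s['t'],2),'q',s['qpos'],'tcp_c',Rc().T@(T[:3,3]-O),'tilt',np.degrees(np.arctan2(T[2,0],-T[2,2])))
    rv=R.from_matrix(Rt@T[:3,:3].T).as_rotvec()/np.pi
    print('travel',(p-T[:3,3])/.25,'rotation',rv,'deg',np.degrees(np.linalg.norm(rv*np.pi)))
def C(x,y,z): return O+Rc()@np.array([x,y,z])
E
python3 -c "
from h import *
goto(C(-.22,0,.115),tool(85))"
```

```text
t 2.65 q [-0.0692 -0.2928 -0.2032  2.5382 -1.0319  0.1278 -0.5323] tcp_c [-0.2938  0.0048  0.3218] tilt 47.1568326779634
travel [ 0.2879  0.068  -0.8273] rotation [ 0.0644 -0.2002 -0.0177] deg 37.984738239680915
```

Request:
arm_command:
  increments:
    - {"travel": [0.3, 0.1, -0.4], "rotation": [0, 0, 0], "fingers": 0}
    - {"travel": [0.3, 0.1, -0.8], "rotation": [0, 0, 0], "fingers": 0}
    - {"travel": [0.35, 0.1, -0.8], "rotation": [0, 0, 0], "fingers": 0}
    - {"travel": [0.35, 0.1, -0.8], "rotation": [0.06, -0.18, 0], "fingers": 0}
    - {"travel": [0.35, 0.1, -0.8], "rotation": [0.06, -0.18, 0], "fingers": 0}
    - {"travel": [0.35, 0.1, -0.8], "rotation": [0.06, -0.18, 0], "fingers": 0}
    - {"travel": [0.35, 0.1, -0.8], "rotation": [0.06, -0.18, 0], "fingers": 0}

```text
t: 3.52
tool_pos: [0.4088, 0.0583, 0.3211]
ee_rot: [-0.088, 0.896, 0.174, 0.398]
ft_force: [-0.4, -0.8, 0.2]
grip_width: 0.0001
finger_force: 0.0
```

```bash
python3 -c "
from h import *
s=arm.read_state(); im=vision.get_image('wrist'); cv2.imwrite('pics/w1.png',im[:,:,::-1]); np.save('w1.npy',wpose(s))
goto(C(-.22,0,.115),tool(85))"
```

```text
t 3.58 q [-0.4629 -0.2923  0.2846  2.5381 -1.0321  0.127  -0.3593] tcp_c [-0.2837 -0.031   0.3211] tilt 48.10077790635044
travel [ 0.2073  0.1931 -0.8245] rotation [ 0.0638 -0.195  -0.0317] deg 37.368071255714355
```

View pics/w1.png

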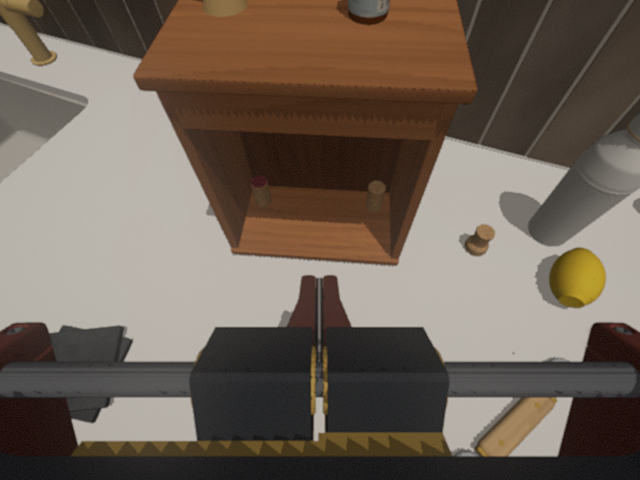

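The wrist view shows the cubby from above; its opening is below the rail at rows 110–260, and the hook stays hidden. The arm is against its joint limits (q2, q4, q5, q6). I'll identify its kinematics from the recorded states to plan a better posture.

```bash
cat > k.py <<'E'
import numpy as np, itertools
from scipy.optimize import least_squares
from scipy.spatial.transform import Rotation as R
def fk(q,p,sg):
    # p: h,L1,L2,d,e1(shoulder off),e2(elbow),e3(wrist), roll, bx,bz
    T=np.eye(4)
    def mul(Rm=None,t=None):
        nonlocal T
        M=np.eye(4)
        if Rm is not None:M[:3,:3]=Rm.as_matrix()
        if t is not None:M[:3,3]=t
        T=T@M
    Z=lambda a:R.from_euler('z',a); Y=lambda a:R.from_euler('y',a)
    mul(Z(sg[0]*q[0]),None); mul(None,[0,0,p[0]]); mul(Y(q[1])); mul(None,[p[4],0,p[1]]); mul(Z(sg[1]*q[2])); mul(None,[p[5],0,0]); mul(Y(q[3])); mul(None,[p[6],0,p[2]])
    mul(Z(sg[2]*q[4])); mul(Y(q[5])); mul(None,[p[7],0,p[3]]); mul(Z(sg[3]*q[6]+p[8])); return T
E
python3 - <<'E'
from h import *; from k import *
D=[([1.192,.411,-.013,1.596,.006,1.134,-.082],[.19098,-.59471,.30182],[-.00077,.98795,.15477,-.00018]),
([-0.0692,-0.2928,-0.2032,2.5382,-1.0319,0.1278,-0.5323],[.3886,.0897,.3218],[-.074,.903,.158,.393])]
s=arm.read_state(); D.append((s['qpos'],s['tool_pos'],s['ee_rot']))
def Rq(q): return R.from_quat([q[1],q[2],q[3],q[0]]).as_matrix()
for sg in itertools.product([1,-1],repeat=4):
    def f(p):
        r=[]
        for q,x,w in D:
            T=fk(q,p,sg); r+=list((T[:3,3]-x)*5)+list((T[:3,:3]-Rq(w)).ravel())
        return np.array(r+list(.003*(p[4:8])))
    best=min((least_squares(f,[.3,.35,.35,.2,0,0,0,0,r0]) for r0 in (0,1.57,3.14,-1.57)),key=lambda o:o.cost)
    if best.cost<.5: print(sg,best.cost,best.x)
E
```

```text
(-1, 1, -1, -1) 0.4758180515222732 [ 10.8515 -11.165    4.0516  -9.6137  -2.26     8.1164   6.4828   1.2123
   1.6066]
(-1, -1, -1, 1) 0.40698508788557197 [-0.8429  7.5564  0.4462  7.7901  0.3355 -4.7302 -0.4854 -1.0183  2.2228]
(-1, -1, -1, -1) 0.0008444174389631054 [-0.8425  7.5569  0.4464  7.7908  0.3354 -4.7305 -0.4851 -1.0184  1.5713]
```

```bash
python3 - <<'E'
from h import *; from k import *
D=[([1.192,.411,-.013,1.596,.006,1.134,-.082],[.19098,-.59471,.30182],[-.00077,.98795,.15477,-.00018]),
([-0.0692,-0.2928,-0.2032,2.5382,-1.0319,0.1278,-0.5323],[.3886,.0897,.3218],[-.074,.903,.158,.393])]
s=arm.read_state(); D.append((s['qpos'],s['tool_pos'],s['ee_rot']))
sg=(-1,)*4
for free in ([0,1,2,3],[0,1,2,3,4,7],[0,1,2,3,5,6],[0,1,2,3,7]):
    def f(x):
        p=np.zeros(9); p[8]=np.pi/2; p[free]=x
        return np.ravel([fk(q,p,sg)[:3,3]-t for q,t,w in D])
    o=least_squares(f,([.3,.35,.35,.2]+[0]*5)[:len(free)]); print(free,o.x,np.abs(o.fun).max())
E
```

```text
[0, 1, 2, 3] [0.3099 0.478  0.477  0.2285] 0.04526532784929169
[0, 1, 2, 3, 4, 7] [ 0.3105  0.4585  0.4351  0.2486 -0.0066 -0.0513] 0.04527293665831825
[0, 1, 2, 3, 5, 6] [ 0.2513  0.1255  0.3886 -0.1391  0.2164 -0.0521] 0.04660194585970745
[0, 1, 2, 3, 7] [ 0.3105  0.449   0.4342  0.2378 -0.0501] 0.04533743000123561
```

Request:
arm_command:
  increments:
    - {"travel": [0, 0, 0], "rotation": [-0.078, 0.256, 0], "fingers": 1}
    - {"travel": [0, 0, 0], "rotation": [-0.078, 0.256, 0], "fingers": 1}
    - {"travel": [0.1, -0.4, -0.1], "rotation": [-0.078, 0.256, 0], "fingers": 1}
    - {"travel": [0.1, -0.5, -0.1], "rotation": [-0.078, 0.256, 0], "fingers": 1}
    - {"travel": [0.2, -0.5, -0.1], "rotation": [-0.078, 0.256, 0], "fingers": 1}
    - {"travel": [0.2, -0.6, -0.1], "rotation": [-0.078, 0.256, 0], "fingers": 1}

```text
t: 4.32
tool_pos: [0.4601, -0.0926, 0.2961]
ee_rot: [-0.042, 0.984, 0.171, -0.01]
ft_force: [0.4, 0.1, -0.4]
grip_width: 0.057
finger_force: 0.0
```

```bash
python3 -c "
from h import *
goto(np.array([.47,-.11,.25]),tool(0,np.radians(60)))"
```

```text
t 4.33 q [ 0.2038  0.1809 -0.0728  1.9352 -0.0705  1.0716 -1.0595] tcp_c [-0.2788 -0.1904  0.2961] tilt -0.2964131521103731
travel [ 0.0397 -0.0696 -0.1843] rotation [-0.0206 -0.0194  0.2236] deg 40.57705889278153
```

Request:
arm_command:
  increments:
    - {"travel": [0, -0.05, 0], "rotation": [-0.02, -0.02, 0.4], "fingers": 1}
    - {"travel": [0, -0.05, 0], "rotation": [-0.02, -0.02, 0.4], "fingers": 1}
    - {"travel": [0, -0.05, 0], "rotation": [-0.02, -0.02, 0.4], "fingers": 1}
    - {"travel": [0, -0.05, 0], "rotation": [-0.02, -0.02, 0.4], "fingers": 1}
    - {"travel": [0, -0.05, 0], "rotation": [-0.02, -0.02, 0.4], "fingers": 1}
    - {"travel": [0, -0.05, 0], "rotation": [-0.02, -0.02, 0.4], "fingers": 1}
    - {"travel": [0, -0.05, 0], "rotation": [-0.02, -0.02, 0.4], "fingers": 1}

```text
t: 5.2
tool_pos: [0.4585, -0.104, 0.2959]
ee_rot: [0.003, 0.694, 0.72, -0.008]
ft_force: [-0.3, -0.6, -0.5]
grip_width: 0.088
finger_force: 0.0
```

```bash
python3 -c "
from h import *
goto(np.array([.47,-.11,.25]),tool(0,np.radians(148.3)))"
```

```text
t 5.2 q [ 0.2949  0.1661 -0.2071  1.9538  0.0584  1.0303  0.0969] tcp_c [-0.2836 -0.2009  0.2959] tilt -0.8812026865652094
travel [ 0.0458 -0.0239 -0.1835] rotation [0.0055 0.0007 0.3122] deg 56.20836296716754
```

```bash
cat >> h.py <<'E'
def toolB(tilt,yaw=None): return tool(tilt,yaw)@np.diag([-1,-1,1.])
E
python3 -c "
from h import *
goto(C(-.22,0,.28),toolB(10)); goto(C(-.17,0,.2),toolB(45))"
```

```text
t 5.2 q [ 0.2949  0.1661 -0.2071  1.9538  0.0584  1.0303  0.0969] tcp_c [-0.2836 -0.2009  0.2959] tilt -0.8812026865652094
travel [ 0.0083  0.8428 -0.0635] rotation [-0.032  -0.049   0.5816] deg 105.21161118744281
t 5.2 q [ 0.2949  0.1661 -0.2071  1.9538  0.0584  1.0303  0.0969] tcp_c [-0.2836 -0.2009  0.2959] tilt -0.8812026865652094
travel [ 0.1995  0.9013 -0.3835] rotation [-0.1614 -0.2304  0.551 ] deg 111.35319124328221
```

Request:
arm_command:
  increments:
    - {"travel": [0, 0.2, 0], "rotation": [-0.032, -0.049, 0.582], "fingers": 0}
    - {"travel": [0, 0.4, 0], "rotation": [-0.032, -0.049, 0.582], "fingers": 0}
    - {"travel": [0, 0.6, 0], "rotation": [-0.032, -0.049, 0.582], "fingers": 0}
    - {"travel": [0, 0.84, 0], "rotation": [-0.032, -0.049, 0.582], "fingers": 0}
    - {"travel": [0, 0.84, 0], "rotation": [-0.032, -0.049, 0.582], "fingers": 0}
    - {"travel": [0, 0.84, 0], "rotation": [-0.032, -0.049, 0.582], "fingers": 0}
    - {"travel": [0, 0.84, 0], "rotation": [-0.032, -0.049, 0.582], "fingers": 0}
    - {"travel": [0, 0.84, 0], "rotation": [-0.032, -0.049, 0.582], "fingers": 0}

```text
t: 6.2
tool_pos: [0.4589, 0.106, 0.2959]
ee_rot: [0.075, 0.019, 0.997, 0.01]
ft_force: [-0.1, 0.5, 0.0]
grip_width: 0.0112
finger_force: 0.0
```

```bash
python3 -c "
from h import *
goto(C(-.17,0,.2),toolB(45))"
```

```text
t 6.2 q [ 0.1445  0.123  -0.532   2.0263  0.1342  0.8678  1.0729] tcp_c [-0.2218 -0.0001  0.2959] tilt -8.538067350129479
travel [ 0.1981  0.0611 -0.3838] rotation [ 0.0195 -0.2026  0.1003] deg 40.848495651552355
```

Request:
arm_command:
  increments:
    - {"travel": [0.1, 0.03, -0.2], "rotation": [0.0195, -0.2026, 0.1], "fingers": 0}
    - {"travel": [0.2, 0.06, -0.38], "rotation": [0.0195, -0.2026, 0.1], "fingers": 0}
    - {"travel": [0.2, 0.06, -0.38], "rotation": [0.0195, -0.2026, 0.1], "fingers": 0}
    - {"travel": [0.2, 0.06, -0.38], "rotation": [0.0195, -0.2026, 0.1], "fingers": 0}
    - {"travel": [0.2, 0.06, -0.38], "rotation": [0.0195, -0.2026, 0.1], "fingers": 0}
    - {"travel": [0.2, 0.06, -0.38], "rotation": [0.0195, -0.2026, 0.1], "fingers": 0}

```text
t: 6.95
tool_pos: [0.5199, 0.098, 0.2057]
ee_rot: [0.314, -0.071, 0.947, -0.003]
ft_force: [0.3, -0.1, 0.2]
grip_width: 0.0002
finger_force: 0.0
```

```bash
python3 -c "
from h import *
s=arm.read_state(); im=vision.get_image('wrist'); cv2.imwrite('pics/w2.png',im[:,:,::-1]); np.save('w2.npy',wpose(s))
goto(C(-.17,0,.2),toolB(45))"
```

```text
t 7.0 q [-0.0236  0.2338 -0.3904  2.3283  1.6773  0.2732 -0.244 ] tcp_c [-0.1663 -0.0254  0.2051] tilt -36.6569468238515
travel [-0.0437  0.0927 -0.0206] rotation [ 0.0264 -0.0417  0.0519] deg 12.887650614969921
```

View pics/w2.png

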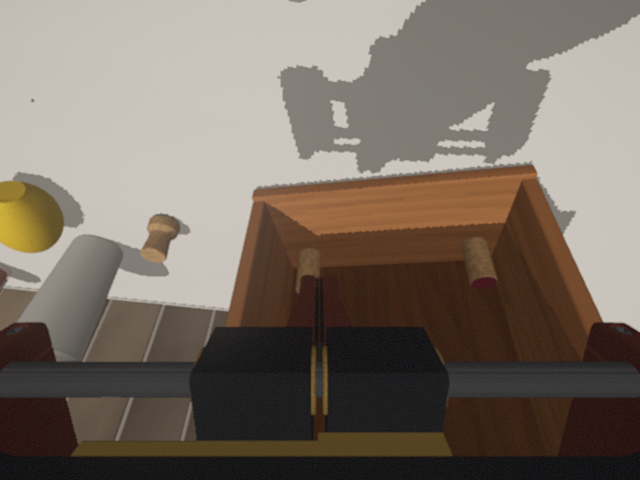

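The wrist view is upside down. Corks show at (308,265) and (480,262), and the gripper covers where the hook would be, so the tool needs more tilt. q5 is moving to the flipped wrist, which allows that.

```bash
python3 -c "
from h import *
goto(C(-.2,0,.23),toolB(75))"
```

```text
t 7.0 q [-0.0236  0.2338 -0.3904  2.3283  1.6773  0.2732 -0.244 ] tcp_c [-0.1663 -0.0254  0.2051] tilt -36.6569468238515
travel [-0.1585  0.0577  0.0994] rotation [ 0.0617 -0.2048  0.0545] deg 39.72176103397791
```

Request:
arm_command:
  increments:
    - {"travel": [-0.1, 0.05, 0.05], "rotation": [0.06, -0.2, 0.055], "fingers": 0}
    - {"travel": [-0.16, 0.06, 0.1], "rotation": [0.06, -0.2, 0.055], "fingers": 0}
    - {"travel": [-0.16, 0.06, 0.1], "rotation": [0.06, -0.2, 0.055], "fingers": 0}
    - {"travel": [-0.16, 0.06, 0.1], "rotation": [0.06, -0.2, 0.055], "fingers": 0}
    - {"travel": [-0.16, 0.06, 0.1], "rotation": [0.06, -0.2, 0.055], "fingers": 0}
    - {"travel": [-0.16, 0.06, 0.1], "rotation": [0.06, -0.2, 0.055], "fingers": 0}
    - {"travel": [-0.16, 0.06, 0.1], "rotation": [0.06, -0.2, 0.055], "fingers": 0}
    - {"travel": [-0.16, 0.06, 0.1], "rotation": [0.06, -0.2, 0.055], "fingers": 0}

```text
t: 8.0
tool_pos: [0.5299, 0.1171, 0.2337]
ee_rot: [0.583, -0.115, 0.799, 0.091]
ft_force: [-0.4, 0.6, 0.2]
grip_width: 0.0004
finger_force: 0.0
```

```bash
python3 -c "
from h import *
s=arm.read_state(); im=vision.get_image('wrist'); cv2.imwrite('pics/w3.png',im[:,:,::-1]); np.save('w3.npy',wpose(s))
goto(C(-.2,0,.23),toolB(75))
a=im[::-1,::-1,::-1]; b=cv2.convertScaleAbs(a[:,:],alpha=1.6,beta=15); cv2.imwrite('pics/w3r.png',b)"
```

```text
t 8.05 q [ 0.7984  1.0859 -1.4643  2.5368  2.7338  1.2586 -0.3979] tcp_c [-0.1506 -0.0099  0.2344] tilt -72.40265847362905
travel [-0.2006 -0.0198 -0.0176] rotation [ 0.0016 -0.0146  0.0003] deg 2.642176607836787
```

View pics/w3r.png

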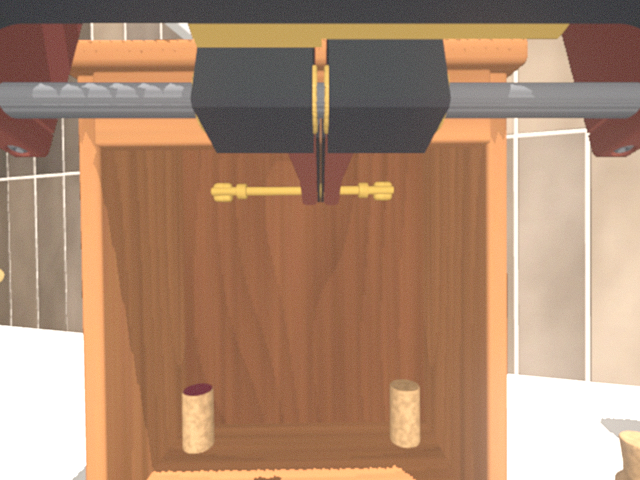

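Turned upright, the view shows the brass rail at row 190 from column 213 to 392, with stops near 240 and 363. The hook must be behind the closed fingers (columns 290–350), so I'll open them in place and look again.

Request:
arm_command:
  increments:
    - {"travel": [0, 0, 0], "rotation": [0, 0, 0], "fingers": 1}
    - {"travel": [0, 0, 0], "rotation": [0, 0, 0], "fingers": 1}
    - {"travel": [0, 0, 0], "rotation": [0, 0, 0], "fingers": 1}
    - {"travel": [0, 0, 0], "rotation": [0, 0, 0], "fingers": 1}

```text
t: 8.55
tool_pos: [0.529, 0.1206, 0.2394]
ee_rot: [0.587, -0.121, 0.795, 0.09]
ft_force: [0.4, 0.4, -0.0]
grip_width: 0.0371
finger_force: 0.0
```

```bash
python3 -c "
from h import *
s=arm.read_state(); im=vision.get_image('wrist'); cv2.imwrite('pics/w4.png',im[:,:,::-1]); np.save('w4.npy',wpose(s))
print(wpose(s)[:3,3])
a=im[::-1,::-1,::-1]; b=cv2.convertScaleAbs(a[140:290,200:400],alpha=1.6,beta=15); cv2.imwrite('pics/w4r.png',cv2.resize(b,None,fx=4,fy=4,interpolation=2))"
```

```text
[0.529  0.1206 0.2394]
```

View pics/w4r.png

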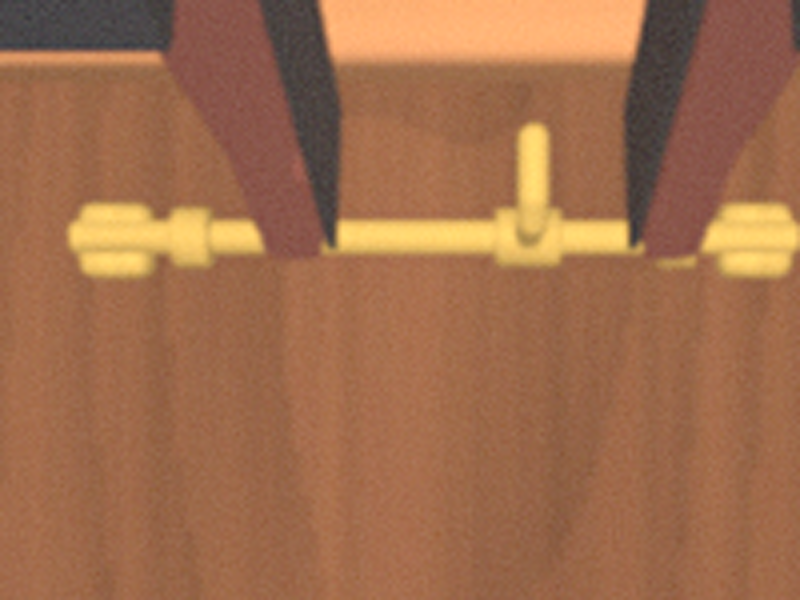

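```bash
python3 -c "
from h import *
T=np.load('w4.npy')
n=Rc()[:,0]
def onx(uv,x):
    o,d=ray('wrist',uv,T); k=(n@(C(x,0,0)-o))/(n@d); return Rc().T@(o+k*d-O)
f=lambda u,v:(639-200-u/4,479-140-v/4)
print('cam',Rc().T@(ray('wrist',(320,240),T)[0]-O))
for nm,uv,x in (('tip',(534,127),.015),('shankend',(534,225),.012),('collar',(529,237),.043),('clampL',(115,238),.044),('clampR',(756,238),.044)): print(nm,onx(f(*uv),x))
goto(C(-.2,0,.23),toolB(75))
"
```

```text
cam [-0.253  -0.0069  0.1881]
tip [ 0.015  -0.0156  0.2401]
shankend [ 0.012  -0.0155  0.2206]
collar [ 0.043  -0.0154  0.2218]
clampL [0.044  0.0741 0.2219]
clampR [ 0.044  -0.0644  0.2217]
t 8.6 q [ 0.7937  1.0698 -1.4653  2.538   2.735   1.256  -0.4042] tcp_c [-0.1506 -0.0066  0.2392] tilt -72.84469479446535
travel [-0.1969 -0.0324 -0.0369] rotation [ 0.0033 -0.0115 -0.002 ] deg 2.184579856744555
```

The crop shows the hook's upright at crop column 534, rows 125–235, with its collar on the rail. In my frame it sits at x = 15 mm, y = -15.5 mm, with the tip at z = 0.240, which agrees with the task text. Next is the grasp.

```bash
cat >> h.py <<'E'
OY=np.radians(-31.7); OC=np.array([.5012,-.1305,.008]); OX=np.array([np.cos(OY),np.sin(OY),0])
def grasp(d,up,beta=15):
    Rt=toolB(-beta,OY); return OC-.035*OX-d*Rt[:,2]+[0,0,up],Rt
E
python3 -c "
from h import *
goto(C(-.2,-.02,.28),toolB(15)); goto(*grasp(.0755,.12))
"
```

```text
t 8.6 q [ 0.7937  1.0698 -1.4653  2.538   2.735   1.256  -0.4042] tcp_c [-0.1506 -0.0066  0.2392] tilt -72.84469479446535
travel [-0.1735 -0.1089  0.1631] rotation [-0.0952  0.3069 -0.0016] deg 57.84553015484864
t 8.6 q [ 0.7937  1.0698 -1.4653  2.538   2.735   1.256  -0.4042] tcp_c [-0.1506 -0.0066  0.2392] tilt -72.84469479446535
travel [-0.1636 -0.972  -0.1532] rotation [ 0.0623  0.4967 -0.2155] deg 98.0960530619
```

Request:
arm_command:
  increments:
    - {"travel": [-0.17, -0.1, 0.16], "rotation": [-0.095, 0.307, 0], "fingers": 0.7}
    - {"travel": [-0.17, -0.1, 0.16], "rotation": [-0.095, 0.307, 0], "fingers": 0.7}
    - {"travel": [-0.17, -0.1, 0.16], "rotation": [-0.095, 0.307, 0], "fingers": 0.7}
    - {"travel": [-0.17, -0.1, 0.16], "rotation": [-0.095, 0.307, 0], "fingers": 0.7}
    - {"travel": [-0.17, -0.1, 0.16], "rotation": [-0.095, 0.307, 0], "fingers": 0.7}
    - {"travel": [-0.17, -0.1, 0.16], "rotation": [-0.095, 0.307, 0], "fingers": 0.7}
    - {"travel": [-0.17, -0.1, 0.16], "rotation": [-0.095, 0.307, 0], "fingers": 0.7}
    - {"travel": [-0.17, -0.1, 0.16], "rotation": [-0.095, 0.307, 0], "fingers": 0.7}

```text
t: 9.6
tool_pos: [0.4909, 0.064, 0.2601]
ee_rot: [0.339, -0.135, 0.931, -0.003]
ft_force: [0.2, -0.1, -0.1]
grip_width: 0.0613
finger_force: 0.0
```

```bash
python3 -c "
from h import *
goto(C(-.2,-.02,.28),toolB(15)); goto(*grasp(.0755,.12))
"
```

```text
t 9.6 q [ 0.8992  0.1892 -1.2324  2.3417  1.4529  0.2608  0.2427] tcp_c [-0.2035 -0.0497  0.2601] tilt -39.319177390730275
travel [-0.0213  0.1176  0.0795] rotation [-0.0074  0.1382  0.0068] deg 24.942297603186002
t 9.6 q [ 0.8992  0.1892 -1.2324  2.3417  1.4529  0.2608  0.2427] tcp_c [-0.2035 -0.0497  0.2601] tilt -39.319177390730275
travel [-0.0114 -0.7455 -0.2368] rotation [ 0.0754  0.3025 -0.2515] deg 72.0921066560711
```

Going on directly to the pre-grasp.

Request:
arm_command:
  increments:
    - {"travel": [0, -0.2, 0], "rotation": [0.075, 0.302, -0.25], "fingers": 0.7}
    - {"travel": [0, -0.4, 0], "rotation": [0.075, 0.302, -0.25], "fingers": 0.7}
    - {"travel": [0, -0.6, 0], "rotation": [0.075, 0.302, -0.25], "fingers": 0.7}
    - {"travel": [0, -0.74, -0.1], "rotation": [0.075, 0.302, -0.25], "fingers": 0.7}
    - {"travel": [-0.01, -0.745, -0.2], "rotation": [0.075, 0.302, -0.25], "fingers": 0.7}
    - {"travel": [-0.01, -0.745, -0.237], "rotation": [0.075, 0.302, -0.25], "fingers": 0.7}
    - {"travel": [-0.01, -0.745, -0.237], "rotation": [0.075, 0.302, -0.25], "fingers": 0.7}
    - {"travel": [-0.01, -0.745, -0.237], "rotation": [0.075, 0.302, -0.25], "fingers": 0.7}

```text
t: 10.6
tool_pos: [0.4892, -0.1214, 0.2011]
ee_rot: [-0.126, 0.27, 0.954, 0.037]
ft_force: [0.2, 0.1, 0.2]
grip_width: 0.0618
finger_force: 0.0
```

```bash
python3 -c "
from h import *
goto(*grasp(.0755,.12))
s=arm.read_state(); im=vision.get_image('wrist'); cv2.imwrite('pics/w5.png',im[:,:,::-1]); np.save('w5.npy',wpose(s))
hsv=cv2.cvtColor(im,cv2.COLOR_RGB2HSV); m=cv2.inRange(hsv,(8,70,90),(22,200,255)); m[320:]=0
for c in cv2.findContours(m,0,2)[0]:
    if cv2.contourArea(c)>200: r=cv2.minAreaRect(c); print(r,[onz('wrist',p,.014,wpose(s))[:2] for p in cv2.boxPoints(r)],onz('wrist',r[0],.014,wpose(s)))
"
```

```text
t 10.6 q [ 0.9039  0.664  -1.0072  1.7926  0.4245  1.2257  0.7659] tcp_c [-0.2593 -0.2265  0.2011] tilt 15.022042051113518
travel [-0.0046 -0.004  -0.0005] rotation [-0.0006  0.0002 -0.0005] deg 0.14040031995830157
((620.0, 298.0), (42.0, 38.0), 90.0) [array([0.6009, 0.0886]), array([0.6176, 0.1159]), array([0.6485, 0.0981]), array([0.6317, 0.0707])] [0.6246 0.0934 0.014 ]
((319.0, 286.5), (24.0, 65.0), 0.0) [array([ 0.5015, -0.1408]), array([ 0.4547, -0.1119]), array([ 0.4652, -0.0948]), array([ 0.5121, -0.1235])] [ 0.4833 -0.1177  0.014 ]
((117.0, 214.0), (20.0, 20.0), 90.0) [array([ 0.3315, -0.2322]), array([ 0.3403, -0.218 ]), array([ 0.3543, -0.227 ]), array([ 0.3456, -0.2412])] [ 0.3429 -0.2296  0.014 ]
((435.92926025390625, 123.12736511230469), (90.912353515625, 21.076900482177734), 29.05460548400879) [array([0.3896, 0.0101]), array([0.3811, 0.0251]), array([0.4467, 0.0626]), array([0.4553, 0.0476])] [0.4181 0.0363 0.014 ]
```

View pics/w5.png

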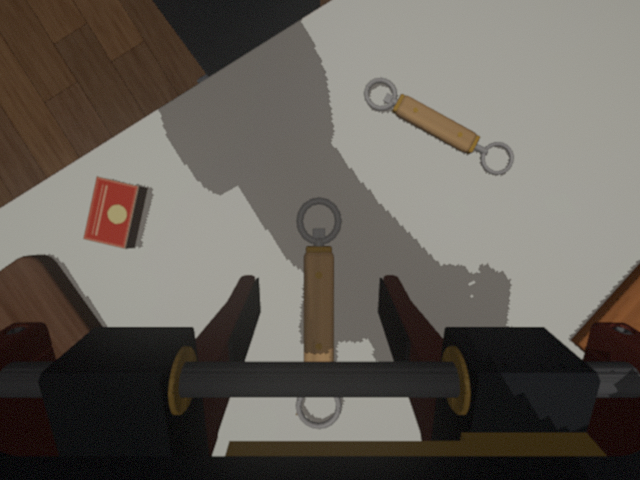

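The view shows the opener centred between the fingers and in line with them, crown loop at (319,220) and hanging ring at (319,405). Descending to grip.

Request:
arm_command:
  increments:
    - {"travel": [-0.005, -0.004, -0.2], "rotation": [0, 0, 0], "fingers": 0.7}
    - {"travel": [-0.005, -0.004, -0.4], "rotation": [0, 0, 0], "fingers": 0.7}
    - {"travel": [-0.005, -0.004, -0.475], "rotation": [0, 0, 0], "fingers": 0.7}
    - {"travel": [-0.005, -0.004, -0.475], "rotation": [0, 0, 0], "fingers": 0.7}
    - {"travel": [-0.005, -0.004, -0.475], "rotation": [0, 0, 0], "fingers": 0}
    - {"travel": [-0.005, -0.004, -0.475], "rotation": [0, 0, 0], "fingers": 0}
    - {"travel": [-0.005, -0.004, -0.475], "rotation": [0, 0, 0], "fingers": 0}
    - {"travel": [-0.005, -0.004, -0.475], "rotation": [0, 0, 0], "fingers": 0}

```text
t: 11.65
tool_pos: [0.4877, -0.1229, 0.0825]
ee_rot: [-0.123, 0.269, 0.955, 0.036]
ft_force: [-0.9, -1.1, 3.9]
grip_width: 0.0258
finger_force: 29.9
```

Request:
arm_command:
  increments:
    - {"travel": [0, 0, 0], "rotation": [0, 0, 0], "fingers": 0}
    - {"travel": [0, 0, 0], "rotation": [0, 0, 0], "fingers": 0}
    - {"travel": [0, 0, 0.2], "rotation": [0, 0, 0], "fingers": 0}
    - {"travel": [0, 0, 0.4], "rotation": [0, 0, 0], "fingers": 0}
    - {"travel": [0, 0, 0.6], "rotation": [0, 0, 0], "fingers": 0}
    - {"travel": [0, 0, 0.6], "rotation": [0, 0, 0], "fingers": 0}

```text
t: 12.4
tool_pos: [0.489, -0.1227, 0.2351]
ee_rot: [-0.121, 0.269, 0.955, 0.036]
ft_force: [-0.4, 0.3, -0.1]
grip_width: 0.0258
finger_force: 29.9
```

```bash
cat >> h.py <<'E'
HY=-.0155
def ringpose(x,z,elev,y=HY,d=.0745,s=.120,beta=15):
    e=np.radians(elev); u=np.array([np.cos(e),0,np.sin(e)]); Rt=toolB(elev-beta)
    g=np.array([x,y,z])-s*u; return C(*g)-d*Rt[:,2],Rt
def where(d=.0745,s=.120,beta=15):
    T=wpose(arm.read_state()); g=T[:3,3]+d*T[:3,2]; u=R.from_rotvec(-np.radians(beta)*T[:3,1]*-1).as_matrix()@-T[:3,0]
    u2=R.from_rotvec(-np.radians(beta)*T[:3,1]).as_matrix()@-T[:3,0]
    if u2[2]>u[2]: u=u2
    print('ring_c',Rc().T@(g+s*u-O),'elev',np.degrees(np.arcsin(u[2])),'yaw_c',np.degrees(np.arctan2(u[1],u[0]))-17)
E
python3 -c "
from h import *
where(); goto(*ringpose(-.16,.20,30)); goto(*ringpose(-.12,.20,45))
"
```

```text
ring_c [-0.1926 -0.3033  0.164 ] elev 0.5008343602173648 yaw_c -48.50789891676767
t 12.4 q [ 0.9286  0.6205 -1.036   1.7672  0.3924  1.2751  0.7893] tcp_c [-0.2599 -0.2276  0.2351] tilt 14.49916154291725
travel [-0.3372  0.7842 -0.0925] rotation [-0.0226 -0.1673  0.263 ] deg 56.2535126127869
t 12.4 q [ 0.9286  0.6205 -1.036   1.7672  0.3924  1.2751  0.7893] tcp_c [-0.2599 -0.2276  0.2351] tilt 14.49916154291725
travel [-0.1799  0.8323 -0.2217] rotation [-0.0334 -0.2522  0.255 ] deg 64.83407383674493
```

Request:
arm_command:
  increments:
    - {"travel": [-0.1, 0.15, 0], "rotation": [-0.033, -0.252, 0.255], "fingers": 0}
    - {"travel": [-0.18, 0.3, 0], "rotation": [-0.033, -0.252, 0.255], "fingers": 0}
    - {"travel": [-0.2, 0.45, -0.05], "rotation": [-0.033, -0.252, 0.255], "fingers": 0}
    - {"travel": [-0.2, 0.6, -0.1], "rotation": [-0.033, -0.252, 0.255], "fingers": 0}
    - {"travel": [-0.18, 0.75, -0.15], "rotation": [-0.033, -0.252, 0.255], "fingers": 0}
    - {"travel": [-0.18, 0.83, -0.22], "rotation": [-0.033, -0.252, 0.255], "fingers": 0}
    - {"travel": [-0.18, 0.83, -0.22], "rotation": [-0.033, -0.252, 0.255], "fingers": 0}
    - {"travel": [-0.18, 0.83, -0.22], "rotation": [-0.033, -0.252, 0.255], "fingers": 0}

```text
t: 13.4
tool_pos: [0.4405, 0.0855, 0.1756]
ee_rot: [0.252, -0.145, 0.956, 0.038]
ft_force: [0.0, -0.5, -1.1]
grip_width: 0.0257
finger_force: 29.9
```

```bash
python3 -c "
from h import *
where(); goto(*ringpose(-.12,.20,45))
"
```

```text
ring_c [-0.1231 -0.0138  0.1949] elev 44.49029298411319 yaw_c 0.2536326012165837
t 13.4 q [ 0.4738  0.2515 -0.8405  2.4211  1.4294  0.1878  0.1938] tcp_c [-0.2454 -0.0144  0.1756] tilt -29.490297061144023
travel [ 0.014  -0.0004  0.0161] rotation [ 0.0007 -0.0027 -0.0015] deg 0.5796388752899329
```

Request:
arm_command:
  increments:
    - {"travel": [0.16, 0.045, 0.03], "rotation": [0.001, -0.003, -0.001], "fingers": 0}
    - {"travel": [0.32, 0.09, 0.032], "rotation": [0.001, -0.003, -0.001], "fingers": 0}
    - {"travel": [0.32, 0.09, 0.032], "rotation": [0.001, -0.003, -0.001], "fingers": 0}
    - {"travel": [0.37, 0.105, 0.1], "rotation": [0.001, -0.003, -0.001], "fingers": 0}
    - {"travel": [0.427, 0.123, 0.172], "rotation": [0.001, -0.003, -0.001], "fingers": 0}
    - {"travel": [0.427, 0.123, 0.172], "rotation": [0.001, -0.003, -0.001], "fingers": 0}

```text
t: 14.15
tool_pos: [0.5492, 0.1153, 0.2201]
ee_rot: [0.258, -0.141, 0.955, 0.039]
ft_force: [-0.9, -0.2, -1.2]
grip_width: 0.0256
finger_force: 29.9
```

```bash
python3 -c "
from h import *
where(); goto(*ringpose(.016,.238,45)); s=arm.read_state(); print(s['ft_force'])
im=vision.get_image('wrist'); a=im[::-1,::-1,::-1]; cv2.imwrite('pics/w6.png',cv2.convertScaleAbs(a,alpha=1.5,beta=10))
b=vision.get_image('scene'); cv2.imwrite('pics/s6.png',cv2.resize(b[100:320,230:430,::-1],None,fx=2.7,fy=2.7,interpolation=2))
"
```

```text
ring_c [-0.0107 -0.0182  0.2409] elev 45.24403678032856 yaw_c -0.28994728690708627
t 14.15 q [ 0.523   0.3885 -0.9662  2.1505  1.0318  0.3854  0.6401] tcp_c [-0.1328 -0.0177  0.2201] tilt -30.244073799116997
travel [ 0.0995  0.0394 -0.0097] rotation [-0.0007  0.0012  0.0012] deg 0.3380199342453571
[-0.8746 -0.1526 -1.1717]
```

View pics/w6.png

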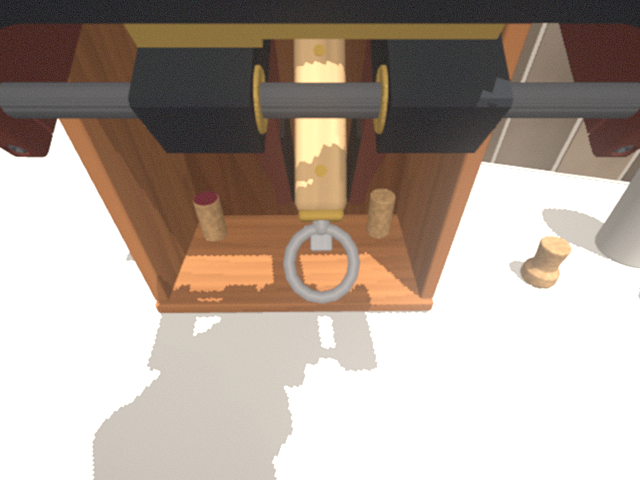

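The upright wrist view shows the opener held straight, crown loop centred at (321,262), with its handle going up behind the gripper and well clear of the cubby walls. I'll check that against the assumed pose in the hand.

```bash
python3 -c "
from h import *
T=wpose(arm.read_state()); g=T[:3,3]+.0745*T[:3,2]
for b in(10,15,20):
    a=np.radians(b); u=-T[:3,0]*np.cos(a)-T[:3,2]*np.sin(a)
    print(b,'elev',np.degrees(np.arcsin(u[2])),[np.round([639-p[0],479-p[1]],1).tolist() for p in (proj('wrist',g+k*u,T) for k in (-.04,-.015))])
"
```

```text
10 elev 40.10065026392077 [[321.1, 258.4], [321.1, 208.6]]
15 elev 45.1006500631092 [[321.1, 258.6], [321.0, 209.0]]
20 elev 50.10064982364274 [[321.0, 258.2], [321.0, 209.2]]
```

Request:
arm_command:
  increments:
    - {"travel": [0.05, 0.02, 0], "rotation": [-0.001, 0.001, 0.001], "fingers": 0}
    - {"travel": [0.1, 0.04, 0], "rotation": [-0.001, 0.001, 0.001], "fingers": 0}
    - {"travel": [0.1, 0.04, 0], "rotation": [-0.001, 0.001, 0.001], "fingers": 0}
    - {"travel": [0.1, 0.04, 0], "rotation": [-0.001, 0.001, 0.001], "fingers": 0}

```text
t: 14.75
tool_pos: [0.5743, 0.1257, 0.2199]
ee_rot: [0.256, -0.143, 0.955, 0.038]
ft_force: [0.1, 0.1, -0.3]
grip_width: 0.0255
finger_force: 30.0
```

```bash
python3 -c "
from h import *
where(); goto(*ringpose(.016,.218,45)); print(arm.read_state()['ft_force'])"
```

```text
ring_c [ 0.0164 -0.0149  0.2402] elev 44.97541693381062 yaw_c 0.08918889514248107
t 14.75 q [ 0.4826  0.4357 -0.9529  2.0905  1.038   0.4289  0.6503] tcp_c [-0.1057 -0.015   0.2199] tilt -29.97546827288919
travel [-0.0008 -0.0024 -0.0889] rotation [ 0.0004 -0.     -0.0001] deg 0.08152444667033582
[ 0.1192  0.0869 -0.3406]
```

Request:
arm_command:
  increments:
    - {"travel": [0, 0, -0.03], "rotation": [0, 0, 0], "fingers": 0}
    - {"travel": [0, 0, -0.055], "rotation": [0, 0, 0], "fingers": 0}
    - {"travel": [0, 0, -0.08], "rotation": [0, 0, 0], "fingers": 0}
    - {"travel": [0, 0, -0.08], "rotation": [0, 0, 0], "fingers": 0}

```text
t: 15.25
tool_pos: [0.574, 0.1254, 0.1995]
ee_rot: [0.256, -0.143, 0.955, 0.037]
ft_force: [-0.5, 1.2, -0.4]
grip_width: 0.0257
finger_force: 30.0
```

```bash
python3 -c "
from h import *
where(); print(arm.read_state()['ft_force']); goto(*ringpose(.018,.213,55))"
```

```text
ring_c [ 0.016  -0.0152  0.2196] elev 44.93120559577414 yaw_c 0.10622339883633813
[-0.4893  1.1711 -0.4495]
t 15.25 q [ 0.4263  0.4525 -0.8859  2.11    1.1275  0.3939  0.5602] tcp_c [-0.1061 -0.0153  0.1995] tilt -29.93130075248856
travel [ 0.0285  0.0077 -0.1107] rotation [ 0.0169 -0.0533  0.    ] deg 10.0692390507475
```

```bash
python3 -c "
from h import *
goto(*ringpose(.019,.2145,60))"
```

```text
t 15.25 q [ 0.4263  0.4525 -0.8859  2.11    1.1275  0.3939  0.5602] tcp_c [-0.1061 -0.0153  0.1995] tilt -29.93130075248856
travel [ 0.0478  0.0136 -0.1448] rotation [ 0.025  -0.0799  0.0001] deg 15.069058199614863
```

Request:
arm_command:
  increments:
    - {"travel": [0.012, 0.003, -0.036], "rotation": [0.006, -0.02, 0], "fingers": 0}
    - {"travel": [0.024, 0.007, -0.072], "rotation": [0.0125, -0.04, 0], "fingers": 0}
    - {"travel": [0.036, 0.01, -0.108], "rotation": [0.019, -0.06, 0], "fingers": 0}
    - {"travel": [0.048, 0.014, -0.145], "rotation": [0.025, -0.08, 0], "fingers": 0}
    - {"travel": [0.048, 0.014, -0.145], "rotation": [0.025, -0.08, 0], "fingers": 0}
    - {"travel": [0.048, 0.014, -0.145], "rotation": [0.025, -0.08, 0], "fingers": 0}

```text
t: 16.0
tool_pos: [0.5859, 0.1287, 0.163]
ee_rot: [0.378, -0.136, 0.914, 0.057]
ft_force: [0.4, -0.7, -0.9]
grip_width: 0.0255
finger_force: 30.0
```

```bash
python3 -c "
from h import *
where(); s=arm.read_state(); print(s['ft_force'],s['torque']); goto(*ringpose(.019,.2125,60))"
```

```text
ring_c [ 0.019  -0.0158  0.2141] elev 59.962360882657144 yaw_c -0.21600384866784594
[ 0.3739 -0.6901 -0.9164] [-0.1771  0.6832 -0.0074]
t 16.0 q [ 0.4459  0.5917 -0.909   2.259   2.3196  0.5108 -0.5326] tcp_c [-0.0937 -0.0156  0.163 ] tilt -44.96250487593561
travel [ 0.0001  0.0005 -0.0069] rotation [-0.0005 -0.0004  0.0003] deg 0.11471730633036328
```

Request:
arm_command:
  increments:
    - {"travel": [0, 0, -0.008], "rotation": [0, 0, 0], "fingers": 0}
    - {"travel": [0, 0, -0.016], "rotation": [0, 0, 0], "fingers": 0}
    - {"travel": [0, 0, -0.016], "rotation": [0, 0, 0], "fingers": 0}

```text
t: 16.38
tool_pos: [0.5873, 0.129, 0.1609]
ee_rot: [0.38, -0.136, 0.913, 0.056]
ft_force: [1.4, -0.6, 3.7]
grip_width: 0.0258
finger_force: 30.0
```

```bash
python3 -c "
from h import *
where(); s=arm.read_state(); print(s['ft_force'],s['torque'])"
```

```text
ring_c [ 0.0202 -0.0157  0.2125] elev 60.195449539573396 yaw_c 0.07995491779522723
[ 1.3939 -0.643   3.7221] [ 0.182 -0.358 -0.064]
```

Request:
arm_command:
  increments:
    - {"travel": [0, 0, 0], "rotation": [0, 0, 0], "fingers": 0.8}
    - {"travel": [0, 0, 0], "rotation": [0, 0, 0], "fingers": 0.8}
    - {"travel": [0, 0, 0], "rotation": [0, 0, 0], "fingers": 0.8}
    - {"travel": [0, 0, 0], "rotation": [0, 0, 0], "fingers": 0.8}
    - {"travel": [-0.15, -0.045, 0], "rotation": [0, 0, 0], "fingers": 0.8}
    - {"travel": [-0.3, -0.09, 0], "rotation": [0, 0, 0], "fingers": 0.8}
    - {"travel": [-0.45, -0.135, 0], "rotation": [0, 0, 0], "fingers": 0.8}
    - {"travel": [-0.5, -0.15, 0], "rotation": [0, 0, 0], "fingers": 0.8}

```text
t: 17.38
tool_pos: [0.4603, 0.0908, 0.1598]
ee_rot: [0.379, -0.136, 0.914, 0.056]
ft_force: [2.3, -2.2, 0.1]
grip_width: 0.0702
finger_force: 0.0
```

Request:
arm_command:
  increments:
    - {"travel": [0, 0, 0], "rotation": [0, 0, 0], "fingers": 0.8}
    - {"travel": [0, 0, 0], "rotation": [0, 0, 0], "fingers": 0.8}
    - {"travel": [0, 0, 0], "rotation": [0, 0, 0], "fingers": 0.8}
    - {"travel": [0, 0, 0], "rotation": [0, 0, 0], "fingers": 0.8}
    - {"travel": [0, 0, 0], "rotation": [0, 0, 0], "fingers": 0.8}
    - {"travel": [0, 0, 0], "rotation": [0, 0, 0], "fingers": 0.8}
    - {"travel": [0, 0, 0], "rotation": [0, 0, 0], "fingers": 0.8}
    - {"travel": [0, 0, 0], "rotation": [0, 0, 0], "fingers": 0.8}

```text
t: 18.38
tool_pos: [0.4613, 0.0914, 0.1599]
ee_rot: [0.379, -0.136, 0.914, 0.057]
ft_force: [0.0, 0.6, -0.5]
grip_width: 0.07
finger_force: 0.0
```

```bash
python3 -c "
from h import *
im=vision.get_image('wrist'); a=im[::-1,::-1,::-1]; a=cv2.convertScaleAbs(a,alpha=1.5,beta=10)
b=vision.get_image('scene'); b=cv2.resize(b[120:300,240:420,::-1],(320,320),interpolation=2)
c=np.zeros((480,800,3),np.uint8); c[:360,:480]=cv2.resize(a,(480,360)); c[:320,480:]=b; cv2.imwrite('pics/f.png',c)"
```

```text
(no output)
```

View pics/f.png

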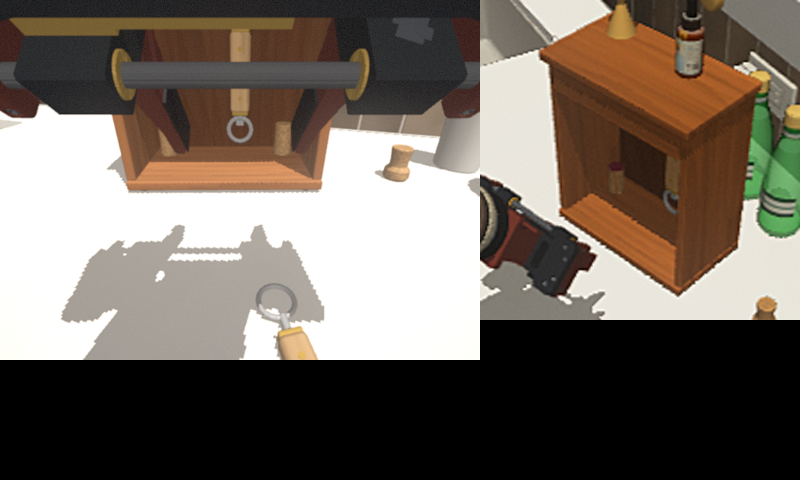

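The picture shows the opener hanging vertically inside the cubby, with its crown loop at the bottom. The jigger and dropper bottle still stand on top. I'll let the swing die out.

Request:
arm_command:
  increments:
    - {"travel": [0, 0, 0], "rotation": [0, 0, 0], "fingers": 0.8}
    - {"travel": [0, 0, 0], "rotation": [0, 0, 0], "fingers": 0.8}
    - {"travel": [0, 0, 0], "rotation": [0, 0, 0], "fingers": 0.8}
    - {"travel": [0, 0, 0], "rotation": [0, 0, 0], "fingers": 0.8}
    - {"travel": [0, 0, 0], "rotation": [0, 0, 0], "fingers": 0.8}
    - {"travel": [0, 0, 0], "rotation": [0, 0, 0], "fingers": 0.8}
    - {"travel": [0, 0, 0], "rotation": [0, 0, 0], "fingers": 0.8}
    - {"travel": [0, 0, 0], "rotation": [0, 0, 0], "fingers": 0.8}

```text
t: 19.48
tool_pos: [0.4613, 0.0914, 0.1599]
ee_rot: [0.379, -0.136, 0.914, 0.057]
ft_force: [-1.6, -1.0, -0.5]
grip_width: 0.0701
finger_force: 0.0
```

Request:
arm_command:
  increments:
    - {"travel": [0, 0, 0], "rotation": [0, 0, 0], "fingers": 0.8}
    - {"travel": [0, 0, 0], "rotation": [0, 0, 0], "fingers": 0.8}
    - {"travel": [0, 0, 0], "rotation": [0, 0, 0], "fingers": 0.8}
    - {"travel": [0, 0, 0], "rotation": [0, 0, 0], "fingers": 0.8}
    - {"travel": [0, 0, 0], "rotation": [0, 0, 0], "fingers": 0.8}
    - {"travel": [0, 0, 0], "rotation": [0, 0, 0], "fingers": 0.8}
    - {"travel": [0, 0, 0], "rotation": [0, 0, 0], "fingers": 0.8}
    - {"travel": [0, 0, 0], "rotation": [0, 0, 0], "fingers": 0.8}

```text
t: 20.48
tool_pos: [0.4613, 0.0914, 0.1599]
ee_rot: [0.379, -0.136, 0.914, 0.057]
ft_force: [-0.8, 0.8, 0.4]
grip_width: 0.0703
finger_force: 0.0
```

Request:
arm_command:
  increments:
    - {"travel": [0, 0, 0], "rotation": [0, 0, 0], "fingers": 0.8}
    - {"travel": [0, 0, 0], "rotation": [0, 0, 0], "fingers": 0.8}
    - {"travel": [0, 0, 0], "rotation": [0, 0, 0], "fingers": 0.8}
    - {"travel": [0, 0, 0], "rotation": [0, 0, 0], "fingers": 0.8}
    - {"travel": [0, 0, 0], "rotation": [0, 0, 0], "fingers": 0.8}
    - {"travel": [0, 0, 0], "rotation": [0, 0, 0], "fingers": 0.8}
    - {"travel": [0, 0, 0], "rotation": [0, 0, 0], "fingers": 0.8}
    - {"travel": [0, 0, 0], "rotation": [0, 0, 0], "fingers": 0.8}

```text
t: 21.48
tool_pos: [0.4613, 0.0914, 0.1599]
ee_rot: [0.379, -0.136, 0.914, 0.057]
ft_force: [-0.1, -0.0, 0.4]
grip_width: 0.0702
finger_force: 0.0
```

Request:
arm_command:
  increments:
    - {"travel": [0, 0, 0], "rotation": [0, 0, 0], "fingers": 0.8}
    - {"travel": [0, 0, 0], "rotation": [0, 0, 0], "fingers": 0.8}
    - {"travel": [0, 0, 0], "rotation": [0, 0, 0], "fingers": 0.8}
    - {"travel": [0, 0, 0], "rotation": [0, 0, 0], "fingers": 0.8}
    - {"travel": [0, 0, 0], "rotation": [0, 0, 0], "fingers": 0.8}
    - {"travel": [0, 0, 0], "rotation": [0, 0, 0], "fingers": 0.8}
    - {"travel": [0, 0, 0], "rotation": [0, 0, 0], "fingers": 0.8}
    - {"travel": [0, 0, 0], "rotation": [0, 0, 0], "fingers": 0.8}

```text
t: 22.48
tool_pos: [0.4613, 0.0914, 0.1599]
ee_rot: [0.379, -0.136, 0.914, 0.057]
ft_force: [-0.1, 1.2, -0.3]
grip_width: 0.0705
finger_force: 0.0
```

```bash
python3 - <<'E'
from h import *
ims=[vision.get_image('wrist')[279:440,220:420].astype(float) for _ in range(8)]
d=[np.abs(i-ims[0]).mean() for i in ims]; print(np.round(d,2), arm.read_state()['t'])
r=[]
for i in ims:
    h=cv2.cvtColor(i.astype(np.uint8),cv2.COLOR_RGB2GRAY); r.append(cv2.phaseCorrelate(cv2.cvtColor(ims[0].astype(np.uint8),cv2.COLOR_RGB2GRAY).astype(float),h.astype(float))[0])
print(np.round(r,2).tolist())
E
```

```text
[0.   2.77 2.75 2.78 2.77 2.75 2.77 2.76] 22.875
[[0.0, 0.0], [-0.0, -0.0], [0.01, -0.01], [-0.01, -0.06], [0.01, 0.01], [-0.0, 0.0], [0.04, 0.02], [0.03, -0.02]]
```

The eight frames differ only by constant noise, so the opener is at rest. Handing in.

```bash
python3 -c "
from rig import arm
print(arm.job_done())"
```

```text
the job is handed in; nothing more can be done
None
```

The opener is hanging by its ring on the cubby's hook, at rest with the gripper clear of it, and the job is handed in at about 23 s; I haven't seen the judge's result.

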